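# Portion thread spools with the tipping scoop

### The job

Portion thread spools into the blue bin with the tipping scale: keep laying spools from the black mat in the metal scoop, reaching in under the clear guard, until the weight of the spools alone, with your hand clear, tips it and it dumps them all into the bin. Then swing the empty scoop back upright (the red crank handle is there for it), easing it down onto its stop without letting it slam, and let go. Leave the spools that were not needed standing on the mat where they are, and do not disturb the paste pot, the black tin or the wax block.

Things in the scene. Friction and masses are not known exactly. Their poses are not given: they have to be found in the camera images.
- tip_frame: fixed green steel frame of the tipping scale, turned up to 0.2 rad about z. Origin: underside, on the bench, below the middle of the shaft; x along the shaft to the rear (away from the robot), y left, z up. Foot plate x -95..+95, y -10..+110 mm, 10 thick; two uprights 44 mm wide (y), 10 thick at x = -75 and +75, y = 0, up to z = 247
- guard_edge (a point): middle of the front lower rim of the clear guard sheet (z 471 mm, frame x -60, y -97). The guard lies level over the scoop, x -60..+138, y -190..-5, on two rear posts, diameter 14, at x 125, y -15 and -180. Only the front is open: fill the scoop from there with the tool leaning 30 to 45 degrees from vertical, fingers pointing forward and down, passing below this rim
- shaft (a point): middle of the shaft (hinge) of the scoop, 225 mm above the frame's origin; the hinge axis is the frame's x axis; axes as the frame's
- scoop (a joint): tilt of the scoop, rad: 0 = upright on its stop, grows as its right side (-y) goes down, 1.25 = fully tipped. A counterweight of hidden mass holds it: two or three spools, rarely four, trip it (farther from the shaft trips sooner); so can a press of 2 N by hand, which does not count. Empty, it balances over centre at about 0.6: beyond that it stays tipped, below it falls back to 0 by itself and slams if let go. Turning back takes under 0.3 N m
- scoop_floor (a point): centre of the scoop's flat floor (upper face); axes turn with the scoop and equal the frame's when upright; then it lies at x -13, y -80, z 213 mm in the frame. Inside 139 mm (x) by 88 mm (y), open above; walls 3 mm: front (-x) 36 high, shaft side (+y) 30, rear (+x) 55; the dump side (-y) is a 34 mm lip rising gently at 15 degrees
- crank_handle (a point): centre of the red crank handle on the front, left of the shaft: a round bar, diameter 22 mm, along the frame's x axis, free 25 mm to either side of this point. It turns with the scoop, 90 mm from the hinge axis: at joint value j it lies in the frame at x -135, y = 90 cos(j - 0.10), z = 225 + 90 sin(j - 0.10) mm: it rises as the scoop tips and is drawn down to bring it upright. The brass counterweight turns at the rear
- bin: fixed blue open bin, outside 170 x 210 x 65 mm (x, y, z), walls 4 mm, under the dump side of the scoop; origin at the centre of its underside
- mat: fixed black rubber mat, 170 x 180 x 3 mm, left of the frame; the spools stand on it; origin at the centre of its underside. Keep clear of what stands round it: a fixed white block, 40 mm tall, in front of its right corner (about x 0.44, y 0.14 m), and the 390 mm tall boards behind (x 0.68 to 0.72) and to the left (y 0.42)
- spool0_mid (a point): bobbin of waxed thread, a wooden spool with cream thread, 45 mm in diameter, 55 mm tall, about 110 g, standing upright at the start; this point is its centre, half-way up, z along its axis
- spool1_mid (a point): bobbin of waxed thread, a wooden spool with red thread, 42 mm in diameter, 50 mm tall, about 110 g, standing upright at the start; this point is its centre, half-way up, z along its axis
- spool2_mid (a point): bobbin of waxed thread, a wooden spool with brown thread, 40 mm in diameter, 50 mm tall, about 110 g, standing upright at the start; this point is its centre, half-way up, z along its axis
- spool3_mid (a point): bobbin of waxed thread, a wooden spool with cream thread, 45 mm in diameter, 55 mm tall, about 110 g, standing upright at the start; this point is its centre, half-way up, z along its axis
- spool0: the same spool as spool0_mid, origin at the centre of its underside
- spool1: the same spool as spool1_mid, origin at the centre of its underside
- spool2: the same spool as spool2_mid, origin at the centre of its underside
- spool3: the same spool as spool3_mid, origin at the centre of its underside
- paste_pot: bystander: white paste pot with a dark lid, 96 mm in diameter, 91 tall, on the bench; origin at the centre of its underside
- black_tin: bystander: round black tin, 89 mm in diameter, 42 tall; origin at the centre of its underside
- wax: bystander: yellow wax block, 34 x 55 x 21 mm; origin at the centre of its underside
Mind the look-alikes: they are no part of the job. Leave any green look-alike of the spool2 alone.

How it is judged:
On the way, in this order (a step that is already met when the one before it is completed fails the run):
1. the scoop, with at least two spools in it, begins to tip under their weight alone, the fingers touching nothing (value of joint scoop between 0.08 and 0.6 rad and velocity of joint scoop above 0.05 rad/s and contact force between the fingers and anything else below 0.5 N and (distance between each of spool0_mid, spool1_mid and scoop_floor below 0.1 m or distance between each of spool0_mid, spool2_mid and scoop_floor below 0.1 m or distance between each of spool0_mid, spool3_mid and scoop_floor below 0.1 m or distance between each of spool1_mid, spool2_mid and scoop_floor below 0.1 m or distance between each of spool1_mid, spool3_mid and scoop_floor below 0.1 m or distance between each of spool2_mid, spool3_mid and scoop_floor below 0.1 m)).
2. the scoop has tipped right over and every spool that was put in it lies in the bin; the others still stand on the mat where they were (value of joint scoop above 1.1 rad and ((x of spool0_mid in the frame of bin between -0.085 and 0.085 m and y of spool0_mid in the frame of bin between -0.103 and 0.103 m and z of spool0_mid in the frame of bin below 0.085 m) or (distance of spool0_mid from where it was at the start of the episode below 0.03 m and angle between spool0_mid's own z axis and vertical below 0.2 rad)) and ((x of spool1_mid in the frame of bin between -0.085 and 0.085 m and y of spool1_mid in the frame of bin between -0.103 and 0.103 m and z of spool1_mid in the frame of bin below 0.085 m) or (distance of spool1_mid from where it was at the start of the episode below 0.03 m and angle between spool1_mid's own z axis and vertical below 0.2 rad)) and ((x of spool2_mid in the frame of bin between -0.085 and 0.085 m and y of spool2_mid in the frame of bin between -0.103 and 0.103 m and z of spool2_mid in the frame of bin below 0.085 m) or (distance of spool2_mid from where it was at the start of the episode below 0.03 m and angle between spool2_mid's own z axis and vertical below 0.2 rad)) and ((x of spool3_mid in the frame of bin between -0.085 and 0.085 m and y of spool3_mid in the frame of bin between -0.103 and 0.103 m and z of spool3_mid in the frame of bin below 0.085 m) or (distance of spool3_mid from where it was at the start of the episode below 0.03 m and angle between spool3_mid's own z axis and vertical below 0.2 rad))), for 0.2 s.
3. the scoop is back upright on its stop (value of joint scoop below 0.05 rad and velocity of joint scoop above -0.1 rad/s), for 0.2 s.
At the end, for the whole second after the job is handed in: The scoop is upright and still (within 0.05 rad of its stop); every spool that was taken (two or more) lies at rest inside the bin; every other spool still stands on the mat within 30 mm of where it was (all of step 3 and velocity of joint scoop below 0.1 rad/s and ((x of spool0_mid in the frame of bin between -0.085 and 0.085 m and y of spool0_mid in the frame of bin between -0.103 and 0.103 m and z of spool0_mid in the frame of bin below 0.085 m) or (distance of spool0_mid from where it was at the start of the episode below 0.03 m and angle between spool0_mid's own z axis and vertical below 0.2 rad)) and ((x of spool1_mid in the frame of bin between -0.085 and 0.085 m and y of spool1_mid in the frame of bin between -0.103 and 0.103 m and z of spool1_mid in the frame of bin below 0.085 m) or (distance of spool1_mid from where it was at the start of the episode below 0.03 m and angle between spool1_mid's own z axis and vertical below 0.2 rad)) and ((x of spool2_mid in the frame of bin between -0.085 and 0.085 m and y of spool2_mid in the frame of bin between -0.103 and 0.103 m and z of spool2_mid in the frame of bin below 0.085 m) or (distance of spool2_mid from where it was at the start of the episode below 0.03 m and angle between spool2_mid's own z axis and vertical below 0.2 rad)) and ((x of spool3_mid in the frame of bin between -0.085 and 0.085 m and y of spool3_mid in the frame of bin between -0.103 and 0.103 m and z of spool3_mid in the frame of bin below 0.085 m) or (distance of spool3_mid from where it was at the start of the episode below 0.03 m and angle between spool3_mid's own z axis and vertical below 0.2 rad)) and linear speed of each of spool0, spool1, spool2, spool3 below 0.03 m/s); the robot touches nothing.
It fails at once if the scoop slams back (faster than 3 rad/s towards upright) (velocity of joint scoop below -3 rad/s).
It fails at once if the white paste pot is disturbed (moved more than 20 mm) (distance of paste_pot from where it was at the start of the episode above 0.02 m).
It fails at once if the black paste tin is disturbed (moved more than 20 mm) (distance of black_tin from where it was at the start of the episode above 0.02 m).
It fails at once if the wax block is disturbed (moved more than 20 mm) (distance of wax from where it was at the start of the episode above 0.02 m).
It also fails if it takes over 72 s, if anything falls off the work surface, if the arm or the gripper's body presses on something with over 40 N, if the wrist force passes 120 N, or if a joint passes its speed limit or range.

### The arm

A 7-joint arm with a two-finger parallel gripper is mounted at the origin on a cart in front of the work surface, level with it; the furniture and walls round the work are solid. World frame = base frame: x ahead of the robot, y to its left, z up, the work surface at z = 0. Lengths are in m, angles in rad, forces in N, time in s.
With the tool pointing down it reaches from about 0.4 to 0.9 m from the base axis. Payload 5.5 kg.
Tool frame: the origin (TCP) lies between the finger pads; the fingertips stand 14 mm ahead of it and the grasp point (between the pads) lies 5 mm behind it; z points along the fingers, y is the line along which they close (so a half turn about z gives the same grasp; the last joint's range is limited). The gripper opens to 92 mm and grips with 3 to 60 N. Pads are 19 mm wide; open, the fingers measure 130 mm over their backs; the gripper's body (75 mm by 190 mm) begins 47 mm behind the grasp point.
Start: joints at [0.263, 0.501, -0.427, 1.55, 0.221, 1.138, -0.21], TCP at [0.65, 0, 0.241] pointing down, gripper open.
Joint ranges: [-2.88, 2.88], [-0.31, 2.03], [-1.54, 1.56], [0.2, 2.42], [-1.41, 4.55], [0.19, 2.02], [-2.57, 2.57]. Speed limits (rad/s): [2.57, 2.57, 3.14, 3.14, 3.14, 3.14, 3.14].

### API

Orientations are given as a 3x3 rotation matrix whose columns are the frame's x, y, z axes.
In Python, from station import robot gives the robot as it stands.
- The arm moves only by the shell command python3 -m inch 'ROWS' [OPENING] [FORCE]. ROWS is JSON, a list of rows, each an object with "xyz": the shift along the tool's x, y, z in m, a list of three; "delta_rot": the turn, a rotation vector about the tool's x, y, z in degrees, a list of three. A call has 1 to 10 rows; each row shifts and turns the commanded pose from where the row before left it, along the tool's axes as they then stand; what a row does not reach is not made up. A row lasts 1/10 s, in which the tool goes at most 50 mm and 8.59 degrees, less where a joint would pass 70% of its speed; a pose out of reach is approached as far as the arm can. A call with a gripper value outside its range is refused whole. OPENING is the opening, from -1 (shut) to 1 (fully open), set as the call begins (- or left out, the last holds). The fingers move at their own pace and stop on an object; FORCE is the grip in N (left out, the last holds). Time passes only in rows, so rows that do not move let the fingers close. It gives the time, the measured TCP pose, the force, the opening and the grip force at its end, in the units of the state.
- robot.get_obs(): the state, without advancing time (a new reading comes with each control period).
- robot.capture(name): name is "scene" or "side" or "wrist"; returns the picture (420x560x3 uint8, red, green, blue); there is no depth.
- robot.camera_params(name): a dict with "fx", "fy", "cx", "cy" (pixels), "world_from_camera" (4x4, takes a point from camera to world coordinates). Camera axes: x right, y up, looking along -z (the intrinsics and any distortion apply to the point x, -y, -z); pixel columns grow to the right and rows downward; lengths in m; the calibration is good to about 2 mm. The wrist camera is an equidistant fisheye: a pixel r from the principal point sees the ray r / f radians off the axis. A picture is of the moment at which its call begins: read the wrist's pose just before it. camera_params takes no time and is no camera call; for the wrist camera it gives the pose at the moment of the call.
- robot.sign_off(): hands the job in; it is judged then, once.
Trained networks look in the newest picture that a camera, given by its name, has taken for a name from the list of things; names that differ only in an ending like _2 or _b are one class to them, and where a whole thing is asked for, a point or a joint stands for the part that bears it (a point fixed in the world has none). Each returns a list of dicts, best first, with "conf" (0 to 1); they miss things now and then, are a little off and sometimes report something else, mostly with a low value. They report only what shows in the picture. A call takes as long as a camera call. They do not tell look-alikes from the thing itself.
- robot.regions_of(camera, thing): "pixels" (420x560 bool, what is visible of it) and "centre" ([row, column] in pixels, amid what is visible of it).
The state is a dict: "clock": time; "joint_pos": joint angles; "joint_vel": joint speeds; "joint_torque": joint torques, N m; "eef_pos": TCP position; "orientation": TCP orientation; "wrist_force": force on the tool from outside, world axes, zero at the start; "moment": the same for the moment, N m; "grip_width": opening from 0.0 (shut) to 1.0 (fully open); "finger_force": force on a finger pad.
Only numpy, scipy, OpenCV 4.12 (cv2) and the standard library are available. Lean on these libraries where they do the work, as an engineer would, in place of code of your own. Each camera call takes 0.05 s, during which the arm holds its last target. There are 200 camera calls.

## Working session

There is one attempt and no reset: what is moved stays moved. The work goes in short steps, Python scripts to look and compute and a shell command to move; the robot and the scene stay as the last step left them, time stands still between calls to the robot, and variables do not carry over. Pictures are saved under pics/ and viewed, at most 10 in all, crops included, and the job is handed in when it is done.

```bash
mkdir -p pics; ls; cat > h.py <<'E'
import numpy as np, cv2
from station import robot
def ray(cam,px):  # px=(row,col)
    p=robot.camera_params(cam);T=np.array(p["world_from_camera"])
    x=(px[1]-p["cx"])/p["fx"];y=(px[0]-p["cy"])/p["fy"]
    d=T[:3,:3]@np.array([x,-y,-1.]);return T[:3,3],d/np.linalg.norm(d)
def at_z(cam,px,z):
    o,d=ray(cam,px);return o+d*(z-o[2])/d[2]
def proj(cam,P):
    p=robot.camera_params(cam);T=np.linalg.inv(np.array(p["world_from_camera"]));q=T[:3,:3]@P+T[:3,3]
    return (p["cy"]-p["fy"]*q[1]/-q[2],p["cx"]+p["fx"]*q[0]/-q[2])
def tri(a,b):
    A=np.zeros((3,3));c=np.zeros(3)
    for o,d in(a,b):
        M=np.eye(3)-np.outer(d,d);A+=M;c+=M@o
    return np.linalg.solve(A,c)
E
python3 - <<'E'
from h import *
np.set_printoptions(precision=4,suppress=True)
for c in("scene","side"):
    im=robot.capture(c);cv2.imwrite(f"pics/{c}0.png",im[:,:,::-1])
    p=robot.camera_params(c);print(c,{k:v for k,v in p.items() if k!="world_from_camera"});print(np.array(p["world_from_camera"]))
    for t in["tip_frame","scoop","crank_handle","bin","mat","spool0","spool1","spool2","spool3","paste_pot","black_tin","wax"]:
        r=robot.regions_of(c,t);print(t,[(round(q["conf"],2),np.round(q["centre"],1).tolist(),int(q["pixels"].sum())) for q in r[:5]])
o=robot.get_obs();print(o["clock"],o["eef_pos"],o["orientation"])
E
```

```text
pics
scene {'fx': 406.20096475411583, 'fy': 406.20096475411583, 'cx': 279.74063052690514, 'cy': 208.94020095275482}
[[-0.7074  0.5503 -0.4436 -0.0893]
 [-0.7067 -0.5387  0.4587  0.6768]
 [ 0.0134  0.638   0.77    1.3321]
 [ 0.      0.      0.      1.    ]]
tip_frame [(0.87, [186.9, 298.7], 3461)]
scoop [(0.86, [172.0, 314.0], 1432)]
crank_handle [(0.79, [172.6, 311.4], 1561), (0.23, [262.6, 260.4], 140)]
bin [(0.9, [198.8, 323.6], 1410), (0.38, [230.6, 237.7], 121), (0.25, [280.4, 240.9], 141)]
mat [(0.64, [268.7, 244.5], 947)]
spool0 [(0.67, [268.5, 222.9], 157), (0.64, [254.3, 240.5], 150), (0.6, [260.2, 258.9], 169), (0.59, [280.6, 239.1], 99), (0.56, [303.8, 287.9], 153)]
spool1 [(0.67, [268.5, 222.9], 157), (0.64, [254.3, 240.5], 150), (0.6, [260.2, 258.9], 169), (0.59, [280.6, 239.1], 99), (0.56, [303.8, 287.9], 153)]
spool2 [(0.67, [268.5, 222.9], 157), (0.64, [254.3, 240.5], 150), (0.6, [260.2, 258.9], 169), (0.59, [280.6, 239.1], 99), (0.56, [303.8, 287.9], 153)]
spool3 [(0.67, [268.5, 222.9], 157), (0.64, [254.3, 240.5], 150), (0.6, [260.2, 258.9], 169), (0.59, [280.6, 239.
[... 874 characters left out ...]
, [298.6, 334.2], 248), (0.57, [308.1, 224.3], 203), (0.51, [319.5, 328.4], 145)]
spool2 [(0.79, [281.3, 240.5], 256), (0.71, [288.3, 265.2], 299), (0.68, [298.6, 334.2], 248), (0.57, [308.1, 224.3], 203), (0.51, [319.5, 328.4], 145)]
spool3 [(0.79, [281.3, 240.5], 256), (0.71, [288.3, 265.2], 299), (0.68, [298.6, 334.2], 248), (0.57, [308.1, 224.3], 203), (0.51, [319.5, 328.4], 145)]
paste_pot [(0.85, [221.2, 343.2], 1035)]
black_tin [(0.73, [218.8, 339.8], 1048), (0.7, [177.6, 284.7], 5371), (0.64, [257.3, 312.0], 777), (0.16, [153.3, 290.7], 2199)]
wax [(0.56, [257.6, 215.5], 225)]
1.3 [0.65   0.0001 0.2407] [[-0.      1.     -0.    ]
 [ 1.      0.      0.0001]
 [ 0.0001 -0.     -1.    ]]
```

```bash
python3 - <<'E'
import cv2
a=cv2.imread("pics/scene0.png")[110:330,180:400];b=cv2.imread("pics/side0.png")[100:340,180:380]
cv2.imwrite("pics/a.png",cv2.resize(a,None,fx=2.7,fy=2.7,interpolation=2));cv2.imwrite("pics/b.png",cv2.resize(b,None,fx=2.5,fy=2.5,interpolation=2))
E
```

```text
(no output)
```

View pics/a.png

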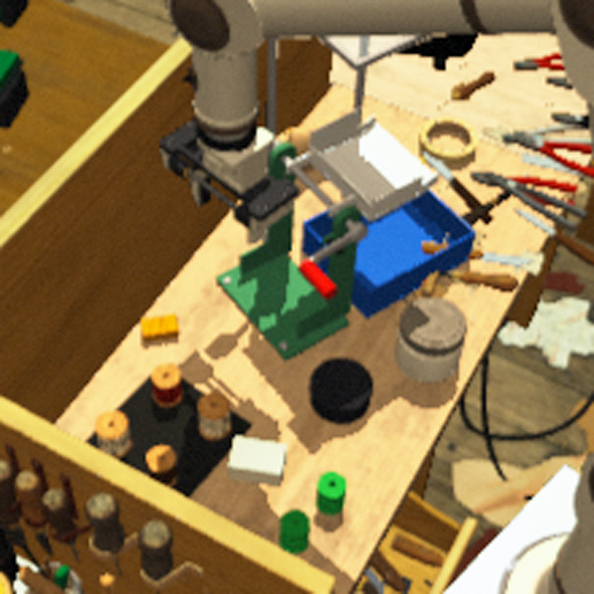

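View pics/b.png

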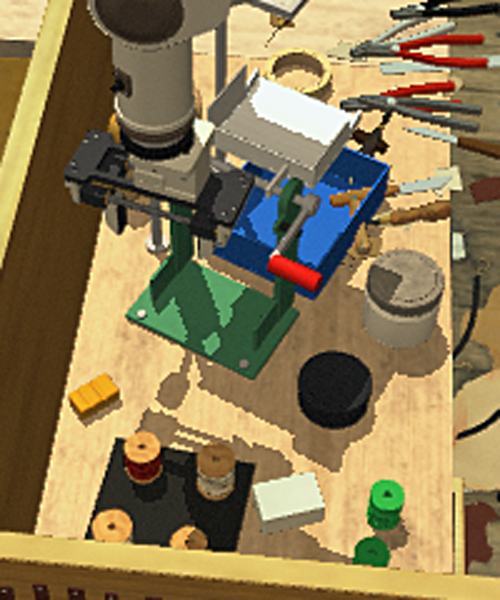

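Scene: red spool (252,241), cream (269,221), brown/cream (262,259), and one half hidden (280,239) on the mat. Two green look-alikes (293,302 and 306,288) stand off the mat, and four wooden knobs are on the board. The tin is at (254,307), pot (234,340), wax (231,238), crank handle (213,298).

```bash
cat >> h.py <<'E'
def red(cam,im,lo,hi):
    hsv=cv2.cvtColor(im,cv2.COLOR_RGB2HSV);m=cv2.inRange(hsv,np.array(lo),np.array(hi));return m
E
python3 - <<'E'
from h import *
from scipy.optimize import least_squares
np.set_printoptions(precision=4,suppress=True)
for z in(.028,.0305):
  print("z",z)
  for px in[(268.5,222.9),(254.3,240.5),(260.2,258.9),(280.6,239.1)]: print("scene",px,at_z("scene",px,z)[:2])
  for px in[(281.3,240.5),(288.3,265.2),(308.1,224.3)]: print("side",px,at_z("side",px,z)[:2])
s=lambda x,y,c:(c[0]+y/c[2],c[1]+x/c[2])
A=(110,180,2.7);B=(100,180,2.5)
obs=[]
F=[(-.095,.11,.01),(.095,.11,.01),(-.095,-.01,.01)]
for p,(x,y) in zip(F,[(288,352),(216,278),(350,318)]): obs.append(("scene",s(x,y,A),p))
for p,(x,y) in zip(F,[(252,373),(127,314),(300,315)]): obs.append(("side",s(x,y,B),p))
# handle
for c,rc in(("scene",(213,298)),("side",(209,298))):
    im=cv2.imread(f"pics/{c}0.png")[:,:,::-1].copy();m=cv2.inRange(cv2.cvtColor(im,cv2.COLOR_RGB2HSV),(0,190,90),(6,255,255))|cv2.inRange(cv2.cvtColor(im,cv2.COLOR_RGB2HSV),(174,190,90),(180,255,255))
    w=np.zeros_like(m);w[rc[0]-20:rc[0]+20,rc[1]-20:rc[1]+20]=1;v,u=np.nonzero(m*w);print(c,len(v),v.mean(),u.mean())
    obs.append((c,(v.mean(),u.mean()),(-.135,.0896,.216)))
def W(p,f): x,y,a=p;f=np.array(f);return np.array([x+np.cos(a)*f[0]-np.sin(a)*f[1],y+np.sin(a)*f[0]+np.cos(a)*f[1],f[2]])
def res(p): return np.concatenate([np.array(proj(c,W(p,f)))-q for c,q,f in obs])
r=least_squares(res,[.7,0,0],loss="soft_l1");print(r.x,res(r.x).reshape(-1,2))
for n,z,ps in[("pot",.045,[("scene",(234.3,340.1)),("side",(221,343))]),("tin",.021,[("scene",(253.3,306.9)),("side",(257.3,312))]),("wax",.01,[("side",(257.6,215.5))]),("bin",.03,[("scene",(198.8,323.6)),("side",(185.7,309.6))])]:
    for c,px in ps: print(n,c,at_z(c,px,z))
E
```

```text
z 0.028
scene (268.5, 222.9) [0.6067 0.2536]
scene (254.3, 240.5) [0.608  0.1656]
scene (260.2, 258.9) [0.5396 0.1337]
scene (280.6, 239.1) [0.5264 0.2446]
side (281.3, 240.5) [0.6095 0.149 ]
side (288.3, 265.2) [0.5345 0.1451]
side (308.1, 224.3) [0.6182 0.2443]
z 0.0305
scene (268.5, 222.9) [0.6054 0.2545]
scene (254.3, 240.5) [0.6067 0.1666]
scene (260.2, 258.9) [0.5383 0.1348]
scene (280.6, 239.1) [0.5252 0.2454]
side (281.3, 240.5) [0.6088 0.1503]
side (288.3, 265.2) [0.5339 0.1464]
side (308.1, 224.3) [0.6176 0.2454]
scene 88 212.97727272727272 297.45454545454544
side 156 208.39102564102564 297.2564102564103
[ 0.6134 -0.1331 -0.1825] [[ 0.9538 -1.6843]
 [-2.349  -0.9333]
 [ 0.0183 -0.5456]
 [ 0.6975  0.6689]
 [-1.5389 -0.8083]
 [-2.7523  0.5044]
 [-0.141   0.0799]
 [ 0.4507  2.2312]]
pot scene [ 0.3953 -0.1678  0.045 ]
pot side [ 0.3903 -0.1559  0.045 ]
tin scene [ 0.4362 -0.0221  0.021 ]
tin side [ 0.4426 -0.0082  0.021 ]
wax side [0.717  0.0901 0.01  ]
bin scene [ 0.5698 -0.2721  0.03  ]
bin side [ 0.5362 -0.2705  0.03  ]
```

```bash
python3 -m inch '[{"xyz":[0.045,-0.02,-0.02],"delta_rot":[0,0,0]},{"xyz":[0.045,-0.02,-0.02],"delta_rot":[0,0,0]},{"xyz":[0.04,-0.02,-0.02],"delta_rot":[0,0,0]},{"xyz":[0.04,-0.02,-0.02],"delta_rot":[0,0,0]},{"xyz":[0.03,-0.02,0],"delta_rot":[0,0,0]},{"xyz":[0,0,0],"delta_rot":[0,0,8.5]},{"xyz":[0,0,0],"delta_rot":[0,0,8.5]},{"xyz":[0,0,0],"delta_rot":[0,0,8.5]},{"xyz":[0,0,0],"delta_rot":[0,0,0]},{"xyz":[0,0,0],"delta_rot":[0,0,0]}]' 1
python3 - <<'E'
from h import *
np.set_printoptions(precision=4,suppress=True)
p=robot.camera_params("wrist");print(p)
im=robot.capture("wrist");np.save("w0.npy",im);cv2.imwrite("pics/w0.png",im[:,:,::-1])
for t in["spool1","mat"]:print([(round(q["conf"],2),np.round(q["centre"],1).tolist(),int(q["pixels"].sum())) for q in robot.regions_of("wrist",t)[:8]])
o=robot.get_obs();print(o["joint_pos"],o["eef_pos"],o["orientation"])
E
```

```text
clock: 2.3
eef_pos: [0.5523, 0.1948, 0.3184]
orientation: [[0.427, 0.904, 0.0], [0.904, -0.427, -0.0], [0.0, 0.0, -1.0]]
wrist_force: [-0.6, -0.0, 0.1]
grip_width: 1.0
finger_force: 0.0
{'fx': 325.19226210127806, 'fy': 325.19226210127806, 'cx': 285.41607919511205, 'cy': 205.0843627891344, 'world_from_camera': array([[ 0.9041,  0.4118,  0.1139,  0.5812],
       [-0.4272,  0.8715,  0.2407,  0.2593],
       [-0.0001, -0.2663,  0.9639,  0.4621],
       [ 0.    ,  0.    ,  0.    ,  1.    ]])}
[(0.95, [177.7, 339.4], 1006), (0.95, [169.0, 163.9], 916), (0.89, [239.1, 156.2], 798), (0.73, [143.7, 247.8], 820), (0.71, [63.4, 228.1], 859), (0.65, [211.6, 287.3], 1126), (0.59, [105.5, 301.6], 944)]
[(0.6, [150.5, 286.1], 10829)]
[-0.0281  0.3196 -0.4506  1.6245  0.1455  1.231  -0.9502] [0.5524 0.1947 0.3183] [[ 0.4285  0.9035 -0.0001]
 [ 0.9035 -0.4285  0.0001]
 [ 0.0001 -0.0002 -1.    ]]
```

View pics/w0.png

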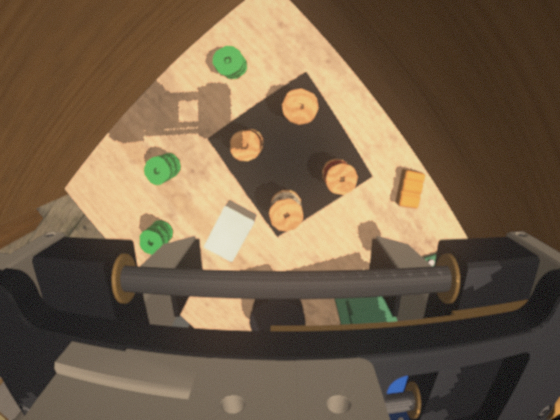

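The wrist view shows four wooden spool tops on the mat, at (row,col) (104,300), (145,246), (178,341) and (213,286). Green look-alikes off the mat are at (62,229), (168,161) and (237,155). The white block is at (231,230).

```bash
cat >> h.py <<'E'
def wray(px,p):
    T=np.array(p["world_from_camera"]);u=(px[1]-p["cx"])/p["fx"];v=(px[0]-p["cy"])/p["fy"];r=np.hypot(u,v)
    d=np.array([np.sin(r)*u/r,-np.sin(r)*v/r,-np.cos(r)]);return T[:3,3],T[:3,:3]@d
def wat_z(px,p,z):
    o,d=wray(px,p);return o+d*(z-o[2])/d[2]
E
python3 - <<'E'
from h import *
np.set_printoptions(precision=4,suppress=True)
p=robot.camera_params("wrist")
for n,px in dict(A=(104,300),B=(145,246),C=(178,341),D=(213,286),blk=(231,230)).items(): print(n,wat_z(px,p,.058)[:2],wat_z(px,p,.053)[:2],wat_z(px,p,.04)[:2])
im=np.load("w0.npy")[50:260,140:390,::-1];cv2.imwrite("pics/w0c.png",cv2.resize(im,None,fx=3,fy=2.8,interpolation=2))
E
```

```text
A [0.6046 0.2666] [0.6049 0.2667] [0.6057 0.267 ]
B [0.5224 0.2495] [0.5217 0.2494] [0.5198 0.2491]
C [0.6128 0.1603] [0.6132 0.1591] [0.6142 0.1559]
D [0.5295 0.1484] [0.5289 0.147 ] [0.5272 0.1434]
blk [0.4513 0.1576] [0.4496 0.1564] [0.4455 0.1531]
```

View pics/w0c.png

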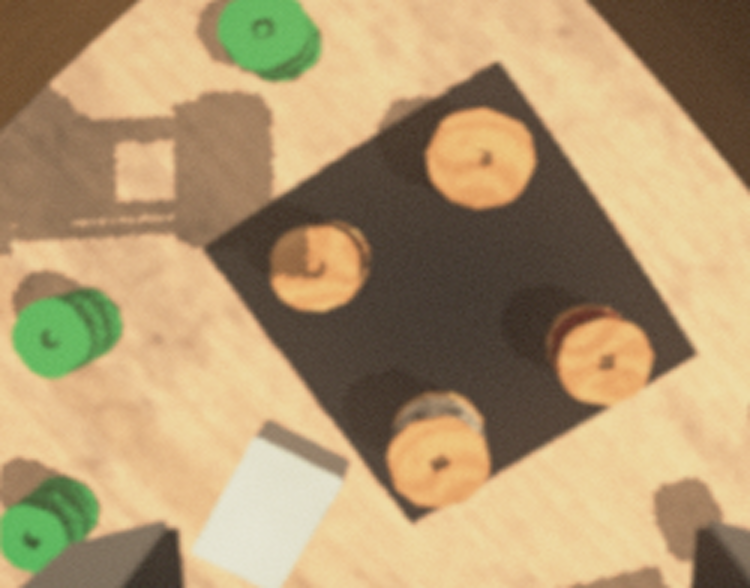

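D is cream (0.529,0.146), B brown (0.521,0.249), C red (0.613,0.157), A cream (0.605,0.267). I choose D first; the candidates that could be mistaken for it are the green ones at (62,229), (168,161), (237,155), which are off the mat.

```bash
python3 -m inch '[{"xyz":[0,0,0],"delta_rot":[0,0,-8.5]},{"xyz":[0,0,0],"delta_rot":[0,0,-8.5]},{"xyz":[0,0,0],"delta_rot":[0,0,-8.5]},{"xyz":[0,0,0],"delta_rot":[0,0,-8.5]},{"xyz":[0,0,0],"delta_rot":[0,0,-8.5]},{"xyz":[0,0,0],"delta_rot":[0,0,-8.5]},{"xyz":[0,0,0],"delta_rot":[0,0,-8.5]},{"xyz":[0,0,0],"delta_rot":[0,0,-8.5]},{"xyz":[0,0,0],"delta_rot":[0,0,-8.5]},{"xyz":[0,0,0],"delta_rot":[0,0,-8.5]}]' 0.6
python3 -m inch '[{"xyz":[0,0,0],"delta_rot":[0,0,-8.5]},{"xyz":[0,0,0],"delta_rot":[0,0,-8.5]},{"xyz":[0,0,0],"delta_rot":[0,0,-8.5]},{"xyz":[0,0,0],"delta_rot":[0,0,-4.9]},{"xyz":[0,0,0],"delta_rot":[0,-8,0]},{"xyz":[0,0,0],"delta_rot":[0,-8,0]},{"xyz":[0,0,0],"delta_rot":[0,-8,0]},{"xyz":[0,0,0],"delta_rot":[0,-8,0]},{"xyz":[0,0,0],"delta_rot":[0,-3,0]},{"xyz":[0,0,0],"delta_rot":[0,0,0]}]'
python3 -c "
from station import robot;o=robot.get_obs();print(o['joint_pos'],o['clock'])"
```

```text
clock: 3.45
eef_pos: [0.5524, 0.1945, 0.3183]
orientation: [[-0.865, 0.501, -0.0], [0.501, 0.865, 0.0], [0.0, 0.0, -1.0]]
wrist_force: [0.2, -0.5, -0.2]
grip_width: 0.802
finger_force: 0.0
clock: 4.45
eef_pos: [0.5503, 0.1944, 0.3175]
orientation: [[-0.819, -0.001, 0.574], [-0.003, 1.0, -0.002], [-0.574, -0.004, -0.819]]
wrist_force: [0.4, -0.9, -0.3]
grip_width: 0.799
finger_force: 0.0
[ 0.22432536  0.02861447 -0.80254775  2.10563646  0.64838669  0.58229953
  0.52962393] 4.45
```

```bash
cat >> h.py <<'E'
from scipy.spatial.transform import Rotation as Ro
def Rt(tilt,yaw): # x_t backward
    R=Ro.from_euler("z",yaw)*Ro.from_matrix([[-1,0,0],[0,1,0],[0,0,-1]])*Ro.from_euler("y",-tilt,degrees=True);return R.as_matrix()
def plan(pts,R1=None):
    o=robot.get_obs();P=np.array(o["eef_pos"]);R=np.array(o["orientation"])
    if R1 is not None: print("rotvec deg",np.round(Ro.from_matrix(R.T@R1).as_rotvec(degrees=True),2)); R=R1
    for q in pts:
        q=np.array(q);print("d_tool mm",np.round(R.T@(q-P)*1000,1));P=q
    print(np.round(o["joint_pos"],3),o["clock"],np.round(o["wrist_force"],1),round(o["grip_width"],3),o["finger_force"])
FR=(.6134,-.1331,-.1825)
def fw(x,y,z):
    X,Y,a=FR;return np.array([X+np.cos(a)*x-np.sin(a)*y,Y+np.sin(a)*x+np.cos(a)*y,z])
E
python3 -c "
from h import *
plan([(.4856,.146,.0975),(.5315,.146,.032)])"
```

```text
d_tool mm [179.4 -47.5 143.2]
d_tool mm [-0.   0.2 80. ]
[ 0.224  0.029 -0.803  2.106  0.648  0.582  0.53 ] 4.45 [ 0.4 -0.9 -0.3] 0.799 0.0
```

```bash
python3 -m inch '[{"xyz":[0.03,-0.008,0.024],"delta_rot":[0,0,0]},{"xyz":[0.03,-0.008,0.024],"delta_rot":[0,0,0]},{"xyz":[0.03,-0.008,0.024],"delta_rot":[0,0,0]},{"xyz":[0.03,-0.008,0.024],"delta_rot":[0,0,0]},{"xyz":[0.03,-0.008,0.024],"delta_rot":[0,0,0]},{"xyz":[0.029,-0.0075,0.023],"delta_rot":[0,0,0]},{"xyz":[0,0,0],"delta_rot":[0,0,0]},{"xyz":[0,0,0],"delta_rot":[0,0,0]}]'
python3 -c "
from h import *
plan([(.4856,.146,.0975),(.5315,.146,.032)],Rt(35,0))"
```

```text
clock: 5.25
eef_pos: [0.4954, 0.148, 0.1156]
orientation: [[-0.825, 0.008, 0.564], [-0.001, 1.0, -0.015], [-0.564, -0.013, -0.825]]
wrist_force: [0.4, 0.3, 1.0]
grip_width: 0.799
finger_force: 0.0
rotvec deg [-0.86 -0.63  0.07]
d_tool mm [18.4 -2.   9.2]
d_tool mm [-0.  0. 80.]
[ 0.233  0.411 -0.873  2.413  1.764  0.615 -0.566] 5.25 [0.4 0.3 1. ] 0.799 0.0
```

```bash
python3 -c "
from h import *
R=Rt(12,0);z=R[:,2];g=np.array([.5285,.146,.038])+.005*z
print(R.round(3));plan([g-.07*z,g],R)"
```

```text
[[-0.978  0.     0.208]
 [ 0.     1.     0.   ]
 [-0.208  0.    -0.978]]
rotvec deg [-0.86 22.37 -0.1 ]
d_tool mm [-16.2  -2.   17.8]
d_tool mm [ 0.  0. 70.]
[ 0.233  0.411 -0.873  2.413  1.764  0.615 -0.566] 5.25 [0.4 0.3 1. ] 0.799 0.0
```

```bash
python3 -m inch '[{"xyz":[0,0,-0.01],"delta_rot":[0,7.5,0]},{"xyz":[0,0,0],"delta_rot":[-0.9,7.5,0]},{"xyz":[0,0,0],"delta_rot":[0,7.4,0]},{"xyz":[0,0,0],"delta_rot":[0,0,0]}]'
python3 -c "
from h import *
R=Rt(12,0);z=R[:,2];g=np.array([.5285,.146,.038])+.005*z
plan([g-.07*z,g],R)"
```

```text
clock: 5.65
eef_pos: [0.4979, 0.1381, 0.1226]
orientation: [[-0.924, 0.02, 0.383], [0.004, 0.999, -0.044], [-0.383, -0.039, -0.923]]
wrist_force: [-0.3, 0.1, 0.2]
grip_width: 0.8
finger_force: 0.0
rotvec deg [-2.47 10.54 -0.45]
d_tool mm [-12.3   7.9  24.1]
d_tool mm [ 0.  0. 70.]
[ 0.317  0.393 -0.889  2.263  1.147  0.575  0.095] 5.65 [-0.3  0.1  0.2] 0.8 0.0
```

```bash
python3 -m inch '[{"xyz":[-0.006,0.004,0.006],"delta_rot":[-1.2,5,0]},{"xyz":[-0.006,0.004,0.006],"delta_rot":[-1.2,5,-0.4]},{"xyz":[0,0,0.006],"delta_rot":[0,0.5,0]},{"xyz":[0,0,0],"delta_rot":[0,0,0]}]'
python3 -c "
from h import *
R=Rt(12,0);z=R[:,2];g=np.array([.5285,.146,.038])+.005*z
plan([g-.07*z,g],R)"
```

```text
clock: 6.05
eef_pos: [0.5096, 0.1445, 0.1039]
orientation: [[-0.979, -0.001, 0.203], [-0.001, 1.0, -0.004], [-0.203, -0.004, -0.979]]
wrist_force: [-1.4, -0.0, 0.3]
grip_width: 0.802
finger_force: 0.0
rotvec deg [-0.22 -0.3   0.08]
d_tool mm [-4.8  1.5  3.4]
d_tool mm [ 0.  0. 70.]
[ 0.413  0.548 -0.961  2.11   0.896  0.702  0.435] 6.05 [-1.4 -0.   0.3] 0.802 0.0
```

```bash
python3 -m inch '[{"xyz":[-0.005,0.0015,0.003],"delta_rot":[-0.2,-0.3,0]},{"xyz":[0,0,0.02],"delta_rot":[0,0,0]},{"xyz":[0,0,0.025],"delta_rot":[0,0,0]},{"xyz":[0,0,0.02],"delta_rot":[0,0,0]},{"xyz":[0,0,0.005],"delta_rot":[0,0,0]},{"xyz":[0,0,0],"delta_rot":[0,0,0]}]'
python3 -c "
from h import *
R=Rt(12,0);z=R[:,2];g=np.array([.5285,.146,.038])+.005*z
plan([g],R)
im=robot.capture('wrist')[:,:,::-1];a=robot.capture('scene')[170:310,170:350,::-1]
cv2.imwrite('pics/g.png',np.hstack([cv2.resize(im,(400,300)),cv2.resize(a,(386,300))]))"
```

```text
clock: 6.65
eef_pos: [0.527, 0.1474, 0.0326]
orientation: [[-0.979, -0.006, 0.203], [-0.006, 1.0, 0.002], [-0.203, 0.001, -0.979]]
wrist_force: [-0.3, -0.2, -0.1]
grip_width: 0.799
finger_force: 0.0
rotvec deg [ 0.1  -0.31  0.33]
d_tool mm [-2.6 -1.4  0. ]
[ 0.288  0.675 -0.805  2.097  1.085  0.613  0.292] 6.65 [-0.3 -0.2 -0.1] 0.799 0.0
```

View pics/g.png

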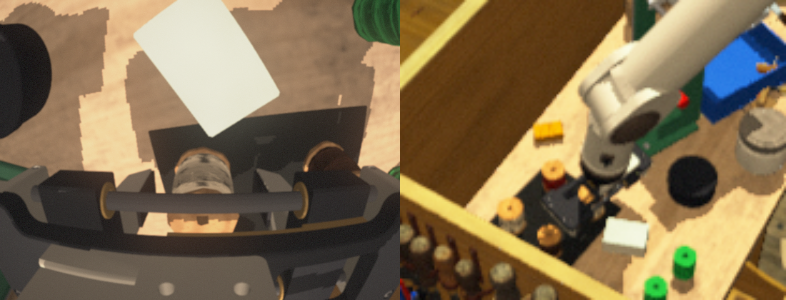

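The wrist view (left) shows the cream spool centred between the open fingers at (200,205). I close on it.

```bash
python3 -m inch '[{"xyz":[-0.002,-0.001,0],"delta_rot":[0,0,0]},{"xyz":[0,0,0],"delta_rot":[0,0,0]},{"xyz":[0,0,0],"delta_rot":[0,0,0]},{"xyz":[0,0,0],"delta_rot":[0,0,0]},{"xyz":[0,0,0],"delta_rot":[0,0,0]},{"xyz":[0,0,0],"delta_rot":[0,0,0]}]' -1 20
python3 -m inch '[{"xyz":[0.002,0,-0.01],"delta_rot":[0,0,0]},{"xyz":[0.004,0,-0.02],"delta_rot":[0,0,0]},{"xyz":[0.008,0,-0.04],"delta_rot":[0,0,0]},{"xyz":[0.009,0,-0.045],"delta_rot":[0,0,0]},{"xyz":[0.009,0,-0.045],"delta_rot":[0,0,0]},{"xyz":[0.009,0,-0.045],"delta_rot":[0,0,0]},{"xyz":[0.009,0,-0.045],"delta_rot":[0,0,0]}]'
python3 -c "
from h import *
plan([(.5,.05,.33)],Rt(12,0))
R=Rt(38,FR[2]);print(fw(-.013,-.08,.213),fw(-.06,-.097,.471),fw(-.135,.0896,.216))"
```

```text
clock: 7.35
eef_pos: [0.5302, 0.1459, 0.0334]
orientation: [[-0.979, -0.004, 0.203], [-0.004, 1.0, 0.002], [-0.203, 0.001, -0.979]]
wrist_force: [0.0, -0.2, 2.9]
grip_width: 0.479
finger_force: 20.0
clock: 8.05
eef_pos: [0.4356, 0.1425, 0.255]
orientation: [[-0.979, -0.004, 0.202], [-0.003, 1.0, 0.003], [-0.202, 0.003, -0.979]]
wrist_force: [0.0, -1.5, 0.9]
grip_width: 0.483
finger_force: 20.0
rotvec deg [ 0.2  -0.33  0.18]
d_tool mm [-78.6 -92.5 -60. ]
[ 0.965  0.096 -1.432  2.124  0.246  0.834  0.966] 8.05 [ 0.  -1.5  0.9] 0.483 20.004090832080692
[ 0.5860968  -0.20941209  0.213     ] [ 0.53679202 -0.21759981  0.471     ] [ 0.49690332 -0.02048702  0.216     ]
```

```bash
python3 -c "
from h import *
a=robot.capture('scene');b=robot.capture('side');np.save('sc1.npy',a);np.save('si1.npy',b)
a=a[115:265,235:365,::-1];b=b[90:240,215:345,::-1]
cv2.imwrite('pics/f.png',np.hstack([cv2.resize(a,None,fx=3,fy=3.9,interpolation=2),cv2.resize(b,None,fx=3,fy=3.9,interpolation=2)]))"
```

```text
(no output)
```

View pics/f.png

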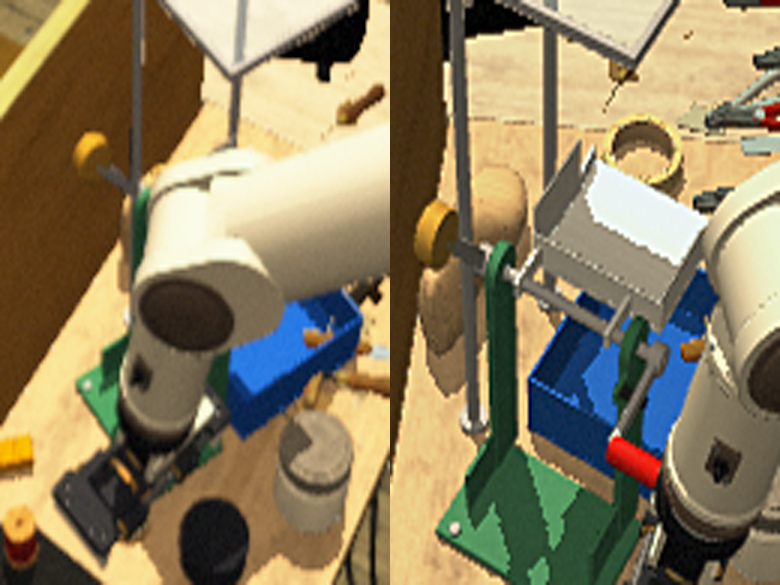

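Left half (scene crop): the frame is mostly hidden by the arm, guard corner at (75,235). Right half (side crop): upright tops at (243,502) and (320,635), handle at (462,633), guard front corner at (65,632), scoop upright.

```bash
python3 - <<'E'
from h import *
from scipy.optimize import least_squares
np.set_printoptions(precision=4,suppress=True)
s=lambda x,y,c:(c[0]+y/c[2],c[1]+x/c[2])
A=(110,180,2.7);B=(100,180,2.5)
sd=lambda x,y:(90+y/3.9,215+(x-390)/3); sc=lambda x,y:(115+y/3.9,235+x/3)
F=[(-.095,.11,.01),(.095,.11,.01),(-.095,-.01,.01)]
obs=[("scene",s(x,y,A),p) for p,(x,y) in zip(F,[(288,352),(216,278),(350,318)])]
obs+=[("side",s(x,y,B),p) for p,(x,y) in zip(F,[(252,373),(127,314),(300,315)])]
obs+=[("scene",(212.98,297.45),(-.135,.0896,.216)),("side",(208.4,297.26),(-.135,.0896,.216))]
obs+=[("side",sd(502,243),(.075,0,.247)),("side",sd(635,320),(-.075,0,.247)),("scene",sc(235,75),(-.06,-.005,.471)),("side",sd(632,65),(-.06,-.005,.471)),("side",sd(437,536),(.095,.11,.01)),("side",sd(474,422),(.125,-.015,.004))]
def W(p,f): x,y,a=p;f=np.array(f);return np.array([x+np.cos(a)*f[0]-np.sin(a)*f[1],y+np.sin(a)*f[0]+np.cos(a)*f[1],f[2]])
def res(p): return np.concatenate([np.array(proj(c,W(p,f)))-q for c,q,f in obs])
r=least_squares(res,[.61,-.13,-.18],loss="soft_l1");print(r.x,res(r.x).reshape(-1,2).round(1).tolist())
E
```

```text
[ 0.6141 -0.1325 -0.162 ] [[1.1, -1.2], [-1.8, -1.2], [-0.3, -0.4], [0.6, 1.3], [-0.8, -0.8], [-3.1, 0.5], [-0.2, 0.8], [0.1, 3.0], [0.6, -0.7], [-0.0, 0.3], [1.3, -2.2], [1.0, 1.1], [-2.6, -0.7], [-1.8, -0.2]]
```

```bash
sed -i 's/^FR=.*/FR=(.6141,-.1325,-.165)/' h.py; python3 -c "
from h import *
R=Rt(38,FR[2]);z=R[:,2]
g=[fw(-.11,-.098,.315),fw(-.072,-.098,.30),fw(.014,-.098,.258)]
print(g);plan([(.5,.03,.34)]);plan([(.5,.03,.34)]+[q+.005*z for q in g],R)"
```

```text
[array([ 0.48949725, -0.21110124,  0.315     ]), array([ 0.52698115, -0.21734283,  0.3       ]), array([ 0.61181313, -0.23146853,  0.258     ])]
d_tool mm [ -78.2 -108.8  -67. ]
[ 0.972  0.083 -1.431  2.123  0.246  0.832  0.965] 8.15 [ 1.5 -0.  -1.1] 0.483 19.99889816972427
rotvec deg [  3.59 -25.7    8.5 ]
d_tool mm [-112.9  -97.   -16.8]
d_tool mm [  -7.7 -239.6   42.7]
d_tool mm [-20.7  -0.   35.2]
d_tool mm [-41.9   0.   86. ]
[ 0.972  0.083 -1.431  2.123  0.246  0.832  0.965] 8.15 [ 1.5 -0.  -1.1] 0.483 19.99889816972427
```

```bash
python3 -m inch '[{"xyz":[-0.02,-0.027,-0.017],"delta_rot":[0,0,0]},{"xyz":[-0.02,-0.027,-0.017],"delta_rot":[0,0,0]},{"xyz":[-0.02,-0.027,-0.017],"delta_rot":[0,0,0]},{"xyz":[-0.018,-0.028,-0.016],"delta_rot":[0,0,0]},{"xyz":[0,-0.035,0],"delta_rot":[0.7,-5,1.7]},{"xyz":[0,-0.035,0],"delta_rot":[0.7,-5,1.7]},{"xyz":[0,-0.035,0],"delta_rot":[0.7,-5,1.7]},{"xyz":[0,-0.035,0],"delta_rot":[0.7,-5,1.7]},{"xyz":[0,-0.035,0],"delta_rot":[0.7,-5,1.7]},{"xyz":[0,0,0],"delta_rot":[0,0,0]}]'
python3 -c "
from h import *
R=Rt(38,FR[2]);z=R[:,2]
g=[fw(-.11,-.098,.315),fw(-.072,-.098,.30),fw(.014,-.098,.258)]
plan([q+.005*z for q in g],R)"
```

```text
clock: 9.15
eef_pos: [0.4835, -0.1318, 0.3287]
orientation: [[-0.819, 0.152, 0.553], [0.133, 0.988, -0.075], [-0.558, 0.012, -0.83]]
wrist_force: [-0.5, 0.9, -1.4]
grip_width: 0.481
finger_force: 20.0
rotvec deg [ 0.99 -4.1   0.16]
d_tool mm [ -6.5 -77.2  27.4]
d_tool mm [-20.7  -0.   35.2]
d_tool mm [-41.9   0.   86. ]
[ 1.118 -0.254 -0.714  2.256 -0.579  0.563  2.2  ] 9.15 [-0.5  0.9 -1.4] 0.481 19.99936885200441
```

```bash
python3 -m inch '[{"xyz":[-0.004,-0.027,0.01],"delta_rot":[0.5,-1,0]},{"xyz":[-0.004,-0.026,0.01],"delta_rot":[0.5,-1,0]},{"xyz":[-0.004,-0.024,0.01],"delta_rot":[0,-1,0]},{"xyz":[0,0,0],"delta_rot":[0,-1,0]},{"xyz":[0,0,0],"delta_rot":[0,0,0]}]'
python3 -c "
from h import *
R=Rt(38,FR[2]);z=R[:,2]
g=[fw(-.072,-.098,.30),fw(.014,-.098,.258)]
plan([q+.005*z for q in g],R)"
```

```text
clock: 9.65
eef_pos: [0.5025, -0.2066, 0.312]
orientation: [[-0.78, 0.152, 0.607], [0.119, 0.988, -0.094], [-0.614, -0.001, -0.789]]
wrist_force: [-0.3, 0.1, -1.5]
grip_width: 0.481
finger_force: 20.0
rotvec deg [ 0.41 -0.12  0.59]
d_tool mm [-13.   -6.6  30.4]
d_tool mm [-41.9   0.   86. ]
[ 1.113 -0.106 -0.605  2.249 -0.681  0.429  2.457] 9.65 [-0.3  0.1 -1.5] 0.481 19.9997545016231
```

```bash
python3 -m inch '[{"xyz":[-0.005,-0.003,0.012],"delta_rot":[0,0,0]},{"xyz":[-0.005,-0.003,0.012],"delta_rot":[0,0,0]},{"xyz":[-0.003,0,0.006],"delta_rot":[0,0,0]},{"xyz":[0,0,0],"delta_rot":[0,0,0]}]'
python3 -c "
from h import *
R=Rt(38,FR[2]);z=R[:,2]
g=[fw(.014,-.098,.258)]
plan([q+.005*z for q in g],R)"
```

```text
clock: 10.05
eef_pos: [0.5313, -0.2169, 0.2986]
orientation: [[-0.779, 0.151, 0.609], [0.117, 0.989, -0.096], [-0.617, -0.003, -0.787]]
wrist_force: [-0.7, -0.2, -1.3]
grip_width: 0.479
finger_force: 20.0
rotvec deg [0.33 0.07 0.74]
d_tool mm [-39.4  -1.1  87.3]
[ 1.112 -0.01  -0.651  2.211 -0.587  0.351  2.374] 10.05 [-0.7 -0.2 -1.3] 0.479 19.99997506616637
```

```bash
python3 -m inch '[{"xyz":[-0.008,0,0.017],"delta_rot":[0,0,0]},{"xyz":[-0.008,0,0.017],"delta_rot":[0,0,0]},{"xyz":[-0.008,0,0.017],"delta_rot":[0,0,0]},{"xyz":[0,0,0],"delta_rot":[0,0,0]}]'
python3 -c "
from h import *
R=Rt(38,FR[2]);z=R[:,2]
g=[fw(.014,-.098,.258)]
plan([q+.005*z for q in g],R)"
```

```text
clock: 10.45
eef_pos: [0.5815, -0.2254, 0.2735]
orientation: [[-0.778, 0.151, 0.61], [0.117, 0.988, -0.097], [-0.617, -0.004, -0.787]]
wrist_force: [0.1, -0.5, -1.5]
grip_width: 0.479
finger_force: 20.0
rotvec deg [0.28 0.12 0.72]
d_tool mm [-14.8  -1.   36.3]
[ 1.     0.141 -0.623  2.143 -0.301  0.247  2.097] 10.45 [ 0.1 -0.5 -1.5] 0.479 20.00012198695913
```

```bash
python3 -m inch '[{"xyz":[-0.003,0,0.01],"delta_rot":[0,1.5,0]},{"xyz":[-0.001,0,0.01],"delta_rot":[0,1,0]},{"xyz":[0,0,0.008],"delta_rot":[0,0,0]},{"xyz":[0,0,0],"delta_rot":[0,0,0]}]'
python3 -c "
from h import *
R=Rt(36,FR[2]);z=R[:,2]
g=[fw(-.006,-.098,.258)]
plan([q+.005*z for q in g],R)"
```

```text
clock: 10.85
eef_pos: [0.5999, -0.2287, 0.2536]
orientation: [[-0.804, 0.152, 0.575], [0.121, 0.988, -0.092], [-0.582, -0.005, -0.813]]
wrist_force: [-0.2, -0.2, -2.0]
grip_width: 0.484
finger_force: 20.0
rotvec deg [ 0.19 -0.39  0.72]
d_tool mm [ 3.7 -0.8 -3.1]
[ 0.856  0.204 -0.506  2.094 -0.133  0.263  1.927] 10.85 [-0.2 -0.2 -2. ] 0.484 19.999913432984613
```

```bash
python3 -m inch '[{"xyz":[0,0,0],"delta_rot":[0,0,0]},{"xyz":[0,0,0],"delta_rot":[0,0,0]},{"xyz":[0,0,0],"delta_rot":[0,0,0]},{"xyz":[0,0,0],"delta_rot":[0,0,0]},{"xyz":[0,0,0],"delta_rot":[0,0,0]}]' 0.45
python3 -c "
from h import *
plan([])
a=robot.capture('scene');b=robot.capture('side')
a=a[130:230,235:365,::-1];b=b[90:190,215:345,::-1]
cv2.imwrite('pics/p1.png',np.hstack([cv2.resize(a,None,fx=3,fy=3.9,interpolation=2),cv2.resize(b,None,fx=3,fy=3.9,interpolation=2)]))"
```

```text
clock: 11.35
eef_pos: [0.6003, -0.2298, 0.2548]
orientation: [[-0.803, 0.154, 0.576], [0.122, 0.988, -0.094], [-0.584, -0.006, -0.812]]
wrist_force: [-0.6, -0.4, 0.4]
grip_width: 0.721
finger_force: 0.0
[ 0.857  0.203 -0.507  2.092 -0.132  0.263  1.925] 11.35 [-0.6 -0.4  0.4] 0.721 0.0
```

View pics/p1.png

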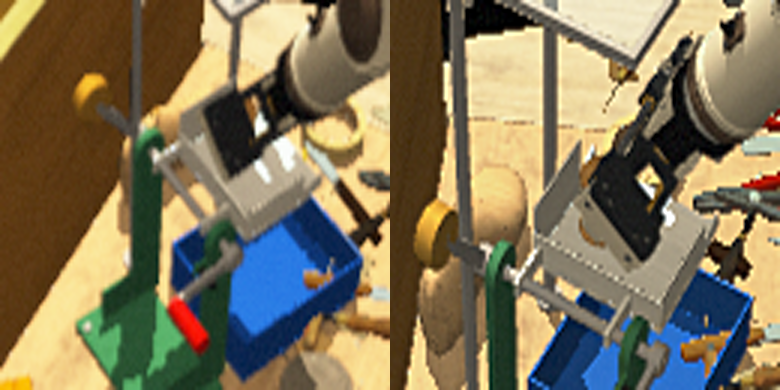

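Scoop is still upright with the cream spool inside between the open fingers (left crop around (140,240)). I retract.

```bash
python3 -m inch '[{"xyz":[0,0,-0.015],"delta_rot":[0,0,0]},{"xyz":[0,0,-0.025],"delta_rot":[0,0,0]},{"xyz":[0.002,0,-0.03],"delta_rot":[0,0,0]},{"xyz":[0.01,0,-0.025],"delta_rot":[0,0,0]},{"xyz":[0.01,0.01,-0.018],"delta_rot":[0,0,0]},{"xyz":[0,0.03,-0.01],"delta_rot":[0,3,0]},{"xyz":[0,0.04,-0.01],"delta_rot":[0,4,0]},{"xyz":[0,0.04,0],"delta_rot":[0,4,0]},{"xyz":[0,0,0],"delta_rot":[0,0,0]}]' 0.5
python3 -c "
from h import *
R=Rt(20,0);z=R[:,2];g=np.array([.613,.157,.038])+.005*z
plan([(.53,.1,.33),g-.09*z,g],R)"
```

```text
clock: 12.35
eef_pos: [0.528, -0.0894, 0.3518]
orientation: [[-0.898, 0.144, 0.415], [0.128, 0.989, -0.066], [-0.421, -0.006, -0.907]]
wrist_force: [0.4, -0.6, 0.2]
grip_width: 0.752
finger_force: 0.0
rotvec deg [-3.49  4.83 -7.54]
d_tool mm [  5.6 189.4  21.2]
d_tool mm [ 21.9  57.  217.8]
d_tool mm [ 0.  0. 90.]
[ 1.051 -0.106 -0.871  2.035 -0.124  0.743  1.665] 12.35 [ 0.4 -0.6  0.2] 0.752 0.0
```

```bash
python3 -m inch '[{"xyz":[0,0.04,0.004],"delta_rot":[-0.9,1.2,-1.9]},{"xyz":[0,0.045,0.004],"delta_rot":[-0.9,1.2,-1.9]},{"xyz":[0,0.045,0.004],"delta_rot":[-0.9,1.2,-1.9]},{"xyz":[0.006,0.045,0.004],"delta_rot":[-0.8,1.2,-1.8]},{"xyz":[0.004,0.02,0.035],"delta_rot":[0,0,0]},{"xyz":[0.004,0.02,0.04],"delta_rot":[0,0,0]},{"xyz":[0.004,0.01,0.04],"delta_rot":[0,0,0]},{"xyz":[0.004,0.01,0.04],"delta_rot":[0,0,0]},{"xyz":[0,0,0],"delta_rot":[0,0,0]}]'
python3 -c "
from h import *
R=Rt(20,0);z=R[:,2];g=np.array([.613,.157,.038])+.005*z
plan([g-.07*z,g],R)"
```

```text
clock: 13.25
eef_pos: [0.5774, 0.1386, 0.1744]
orientation: [[-0.944, 0.006, 0.33], [0.006, 1.0, -0.0], [-0.33, 0.002, -0.944]]
wrist_force: [-1.1, 0.7, -0.3]
grip_width: 0.752
finger_force: 0.0
rotvec deg [-0.03 -0.72 -0.37]
d_tool mm [13.2 18.4 75.4]
d_tool mm [ 0.  0. 70.]
[ 0.405  0.429 -0.904  2.029  0.805  0.666  0.559] 13.25 [-1.1  0.7 -0.3] 0.752 0.0
```

```bash
python3 -m inch '[{"xyz":[0.006,0.009,0.035],"delta_rot":[0,-0.7,-0.3]},{"xyz":[0.006,0.009,0.04],"delta_rot":[0,0,0]},{"xyz":[0,0,0.025],"delta_rot":[0,0,0]},{"xyz":[0,0,0.025],"delta_rot":[0,0,0]},{"xyz":[0,0,0.02],"delta_rot":[0,0,0]},{"xyz":[0,0,0],"delta_rot":[0,0,0]}]'
python3 -c "
from h import *
R=Rt(20,0);z=R[:,2];g=np.array([.614,.157,.036])+.005*z
plan([g],R)
im=robot.capture('wrist');r=robot.regions_of('wrist','spool1');print([(round(q['conf'],2),np.round(q['centre']).tolist()) for q in r])
cv2.imwrite('pics/g2.png',im[:,:,::-1])"
```

```text
clock: 13.85
eef_pos: [0.6204, 0.1537, 0.0398]
orientation: [[-0.937, 0.007, 0.35], [0.006, 1.0, -0.004], [-0.35, -0.001, -0.937]]
wrist_force: [-0.1, 0.7, 0.1]
grip_width: 0.75
finger_force: 0.0
rotvec deg [-0.2   0.48 -0.34]
d_tool mm [7.4 3.3 6.4]
[ 0.14   0.671 -0.616  2.001  1.216  0.508  0.183] 13.85 [-0.1  0.7  0.1] 0.75 0.0
[(0.96, [235.0, 294.0]), (0.95, [212.0, 482.0]), (0.8, [71.0, 512.0])]
```

View pics/g2.png

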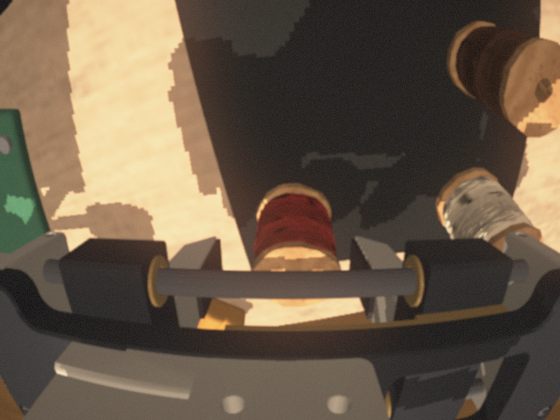

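The red spool sits between the fingers at (235,294), slightly right of their middle; cream A at (205,482) is clear of the right finger. I centre, lower a little and grip.

```bash
python3 -m inch '[{"xyz":[0.006,0.003,0.005],"delta_rot":[0,0,0]},{"xyz":[0,0,0],"delta_rot":[0,0,0]}]'
python3 -m inch '[{"xyz":[0,0,0],"delta_rot":[0,0,0]},{"xyz":[0,0,0],"delta_rot":[0,0,0]},{"xyz":[0,0,0],"delta_rot":[0,0,0]},{"xyz":[0,0,0],"delta_rot":[0,0,0]},{"xyz":[0,0,0],"delta_rot":[0,0,0]},{"xyz":[0.003,0,-0.01],"delta_rot":[0,0,0]},{"xyz":[0.006,0,-0.02],"delta_rot":[0,0,0]},{"xyz":[0.012,0,-0.04],"delta_rot":[0,0,0]},{"xyz":[0.013,-0.01,-0.045],"delta_rot":[0,0,0]}]' -1 20
python3 -m inch '[{"xyz":[0.013,-0.02,-0.045],"delta_rot":[0,0,0]},{"xyz":[0.013,-0.02,-0.045],"delta_rot":[0,0,0]},{"xyz":[0.013,-0.025,-0.045],"delta_rot":[0,0,0]},{"xyz":[0.013,-0.025,-0.045],"delta_rot":[0,0,0]},{"xyz":[0,0,0],"delta_rot":[0,0,0]}]'
python3 -c "
from h import *
R=Rt(35,FR[2]);z=R[:,2]
g=[fw(-.11,-.098,.315),fw(-.072,-.098,.30),fw(-.04,-.098,.26)]
plan([(.5,-.05,.34)])
plan([q+.005*z for q in g],R)"
```

```text
clock: 14.15
eef_pos: [0.6164, 0.1587, 0.0355]
orientation: [[-0.936, 0.004, 0.353], [0.004, 1.0, -0.001], [-0.353, 0.0, -0.936]]
wrist_force: [-0.3, -0.3, 0.6]
grip_width: 0.752
finger_force: 0.0
clock: 15.05
eef_pos: [0.5421, 0.1502, 0.1297]
orientation: [[-0.937, 0.002, 0.349], [0.002, 1.0, -0.0], [-0.349, 0.001, -0.937]]
wrist_force: [0.7, -0.3, 1.1]
grip_width: 0.452
finger_force: 20.0
clock: 15.55
eef_pos: [0.4628, 0.0795, 0.2377]
orientation: [[-0.94, 0.017, 0.342], [0.012, 1.0, -0.017], [-0.342, -0.012, -0.94]]
wrist_force: [1.2, -0.8, -0.9]
grip_width: 0.448
finger_force: 20.0
d_tool mm [ -71.5 -130.1  -81.2]
[ 0.825 -0.031 -1.105  2.238  0.153  0.592  1.158] 15.55 [ 1.2 -0.8 -0.9] 0.448 19.997911797836423
rotvec deg [  3.31 -14.91   7.85]
d_tool mm [-105.  -282.3  -15.8]
d_tool mm [-22.5  -0.   34.1]
d_tool mm [-3.3  0.  51.1]
[ 0.825 -0.031 -1.105  2.238  0.153  0.592  1.158] 15.55 [ 1.2 -0.8 -0.9] 0.448 19.997911797836423
```

```bash
python3 -m inch '[{"xyz":[-0.024,-0.01,-0.027],"delta_rot":[0,0,0]},{"xyz":[-0.024,-0.01,-0.027],"delta_rot":[0,0,0]},{"xyz":[-0.024,-0.03,-0.027],"delta_rot":[0,0,0]},{"xyz":[0,-0.04,0],"delta_rot":[0,0,0]},{"xyz":[0,-0.04,0],"delta_rot":[0.7,-3,1.6]},{"xyz":[0,-0.035,0],"delta_rot":[0.7,-3,1.6]},{"xyz":[0,-0.035,0],"delta_rot":[0.7,-3,1.6]},{"xyz":[0,-0.03,0],"delta_rot":[0.7,-3,1.6]},{"xyz":[0,-0.02,0],"delta_rot":[0.7,-3,1.6]},{"xyz":[0,0,0],"delta_rot":[0,0,0]}]'
python3 -c "
from h import *
R=Rt(35,FR[2]);z=R[:,2]
g=[fw(-.072,-.098,.30),fw(-.04,-.098,.26)]
plan([q+.005*z for q in g],R)"
```

```text
clock: 16.55
eef_pos: [0.4896, -0.1695, 0.3353]
orientation: [[-0.811, 0.17, 0.561], [0.142, 0.986, -0.092], [-0.568, 0.005, -0.823]]
wrist_force: [0.6, 0.5, -1.0]
grip_width: 0.455
finger_force: 20.0
rotvec deg [ 0.06 -0.38 -0.42]
d_tool mm [-16.4 -41.1  59.6]
d_tool mm [-3.3  0.  51.1]
[ 0.923 -0.189 -0.495  2.229 -0.463  0.531  2.144] 16.55 [ 0.6  0.5 -1. ] 0.455 19.99887116253376
```

```bash
python3 -m inch '[{"xyz":[-0.004,-0.016,0.012],"delta_rot":[0,0,0]},{"xyz":[-0.004,-0.016,0.016],"delta_rot":[0,0,-0.4]},{"xyz":[-0.004,-0.014,0.016],"delta_rot":[0,0,0]},{"xyz":[-0.004,0,0.016],"delta_rot":[0,0,0]},{"xyz":[0,0,0],"delta_rot":[0,0,0]}]'
python3 -c "
from h import *
R=Rt(35,FR[2]);z=R[:,2]
g=[fw(-.042,-.104,.258)]
plan([q+.005*z for q in g],R)"
```

```text
clock: 17.05
eef_pos: [0.5321, -0.2188, 0.2956]
orientation: [[-0.813, 0.156, 0.561], [0.13, 0.988, -0.087], [-0.568, 0.002, -0.823]]
wrist_force: [0.1, 0.8, -1.8]
grip_width: 0.445
finger_force: 20.0
rotvec deg [ 0.39 -0.38  0.31]
d_tool mm [ 1.3 -5.4 50. ]
[ 0.929  0.01  -0.486  2.169 -0.409  0.41   2.189] 17.05 [ 0.1  0.8 -1.8] 0.445 19.999118512496352
```

```bash
python3 -m inch '[{"xyz":[0.001,-0.005,0.016],"delta_rot":[0,0,0]},{"xyz":[0,0,0.016],"delta_rot":[0,0,0]},{"xyz":[0,0,0.013],"delta_rot":[0,0,0]},{"xyz":[0,0,0],"delta_rot":[0,0,0]}]'
python3 -c "
from h import *
R=Rt(35,FR[2]);z=R[:,2]
g=[fw(-.042,-.104,.258)]
plan([q+.005*z for q in g],R)"
```

```text
clock: 17.45
eef_pos: [0.5552, -0.2275, 0.2591]
orientation: [[-0.812, 0.156, 0.562], [0.129, 0.988, -0.088], [-0.569, 0.001, -0.822]]
wrist_force: [-1.1, 1.4, -1.3]
grip_width: 0.449
finger_force: 20.0
rotvec deg [ 0.34 -0.31  0.35]
d_tool mm [ 0.2 -0.6  6.2]
[ 0.895  0.119 -0.485  2.161 -0.339  0.306  2.138] 17.45 [-1.1  1.4 -1.3] 0.449 19.999141031876206
```

```bash
python3 -m inch '[{"xyz":[0,0,0.004],"delta_rot":[0,0,0]},{"xyz":[0,0,0],"delta_rot":[0,0,0]}]'
python3 -c "
from h import *
R=Rt(35,FR[2]);z=R[:,2]
g=[fw(-.042,-.104,.258)]
plan([q+.005*z for q in g],R)"
```

```text
clock: 17.65
eef_pos: [0.5576, -0.2295, 0.2579]
orientation: [[-0.81, 0.158, 0.565], [0.129, 0.987, -0.091], [-0.572, -0.001, -0.82]]
wrist_force: [0.2, -0.2, -2.2]
grip_width: 0.45
finger_force: 20.0
rotvec deg [ 0.17 -0.11  0.33]
d_tool mm [1.7 1.  3.6]
[ 0.891  0.125 -0.481  2.16  -0.333  0.296  2.133] 17.65 [ 0.2 -0.2 -2.2] 0.45 19.998965403065085
```

```bash
python3 -m inch '[{"xyz":[0,0,0],"delta_rot":[0,0,0]},{"xyz":[0,0,0],"delta_rot":[0,0,0]},{"xyz":[0,0,-0.015],"delta_rot":[0,0,0]},{"xyz":[0,0,-0.03],"delta_rot":[0,0,0]},{"xyz":[0,0,-0.03],"delta_rot":[0,0,0]},{"xyz":[0.005,0.005,-0.02],"delta_rot":[0,0,0]},{"xyz":[0,0.03,-0.01],"delta_rot":[0,3,0]},{"xyz":[0,0.04,0],"delta_rot":[0,4,0]},{"xyz":[0,0.04,0],"delta_rot":[0,4,0]}]' 0.6
python3 -c "
from h import *
plan([])
a=robot.capture('scene');b=robot.capture('side')
a=a[130:230,235:365,::-1];b=b[90:190,215:345,::-1]
cv2.imwrite('pics/p2.png',np.hstack([cv2.resize(a,None,fx=3,fy=3.9,interpolation=2),cv2.resize(b,None,fx=3,fy=3.9,interpolation=2)]))"
```

```text
clock: 18.55
eef_pos: [0.5123, -0.1061, 0.3425]
orientation: [[-0.902, 0.162, 0.4], [0.146, 0.987, -0.07], [-0.406, -0.004, -0.914]]
wrist_force: [0.9, 0.1, -0.7]
grip_width: 0.801
finger_force: 0.0
[ 0.972 -0.108 -0.757  2.061 -0.127  0.744  1.686] 18.55 [ 0.9  0.1 -0.7] 0.801 0.0
```

View pics/p2.png

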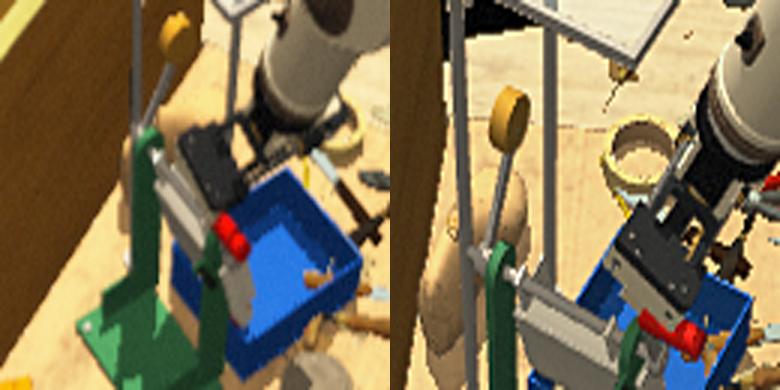

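The scoop has tipped right over: the counterweight is up at crop (30,178), the handle is raised at (235,230), and the gripper is just beside it. I back off along the tool axis before looking further.

```bash
python3 -m inch '[{"xyz":[0,0,-0.03],"delta_rot":[0,0,0]},{"xyz":[0,0,-0.03],"delta_rot":[0,0,0]},{"xyz":[0,0,-0.02],"delta_rot":[0,0,0]},{"xyz":[0,0,0],"delta_rot":[0,0,0]}]'
python3 - <<'E'
from h import *
np.set_printoptions(precision=4,suppress=True)
c={}
for n in("scene","side"):
    im=robot.capture(n);cv2.imwrite(f"pics/{n}9.png",im[:,:,::-1])
    h=cv2.cvtColor(im,cv2.COLOR_RGB2HSV);m=cv2.inRange(h,(0,190,90),(6,255,255))|cv2.inRange(h,(174,190,90),(180,255,255))
    q=proj(n,fw(-.135,.0367,.307));w=np.zeros_like(m);r,k=int(q[0]),int(q[1]);w[r-22:r+22,k-22:k+22]=1
    v,u=np.nonzero(m*w);print(n,q,len(v),v.mean(),u.mean());c[n]=ray(n,(v.mean(),u.mean()))
    print([(round(t["conf"],2),np.round(t["centre"]).tolist(),at_z(n,t["centre"],.03)[:2]) for t in robot.regions_of(n,"spool0")])
T=tri(c["scene"],c["side"]);print("handle",T,"expected",fw(-.135,.0367,.307))
R=Rt(24,FR[2]);z=R[:,2];g=fw(-.138,.037,.307)+.005*z
plan([g-.07*z,g],R)
a=cv2.imread("pics/scene9.png")[130:230,235:365];b=cv2.imread("pics/side9.png")[110:210,235:365]
cv2.imwrite('pics/p3.png',np.hstack([cv2.resize(a,None,fx=3,fy=3.9,interpolation=2),cv2.resize(b,None,fx=3,fy=3.9,interpolation=2)]))
E
```

```text
clock: 19.05
eef_pos: [0.4811, -0.1019, 0.4174]
orientation: [[-0.9, 0.16, 0.405], [0.144, 0.987, -0.069], [-0.411, -0.004, -0.912]]
wrist_force: [0.1, -0.4, -0.9]
grip_width: 0.799
finger_force: 0.0
scene (np.float64(189.15036083108603), np.float64(311.6804348574215)) 95 189.23157894736843 310.85263157894735
[(0.62, [268.0, 223.0], array([0.6094, 0.2526])), (0.52, [289.0, 304.0], array([0.3363, 0.1036])), (0.5, [305.0, 286.0], array([0.3392, 0.1913]))]
side (np.float64(173.9228733823875), np.float64(311.20275673503147)) 163 173.84662576687117 308.49693251533745
[(0.51, [303.0, 334.0], array([0.3355, 0.1221])), (0.5, [309.0, 224.0], array([0.6177, 0.2492])), (0.46, [317.0, 257.0], array([0.5235, 0.2378])), (0.26, [145.0, 270.0], array([ 0.7295, -0.4029])), (0.26, [220.0, 341.0], array([ 0.3987, -0.1713]))]
handle [ 0.4961 -0.0817  0.2948] expected [ 0.487  -0.0741  0.307 ]
rotvec deg [ 0.09 -0.17  0.29]
d_tool mm [43.6 28.1 31.5]
d_tool mm [ 0.  0. 70.]
[ 0.962 -0.253 -0.65   2.002 -0.256  0.94   1.816] 19.25 [ 0.1 -0.5 -0.2] 0.8 0.0
```

View pics/p3.png

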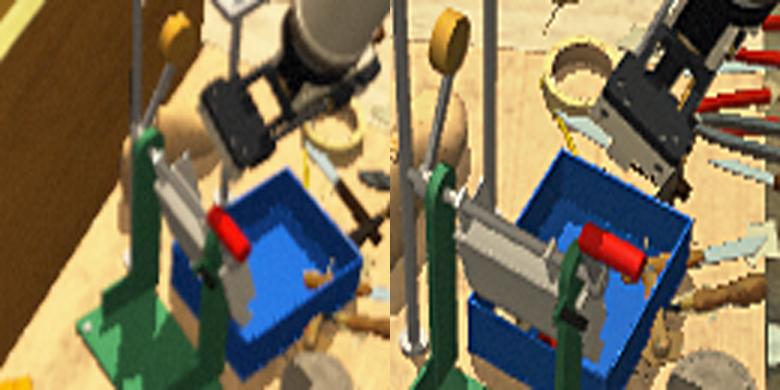

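The scoop stays tipped. In the right crop the bin's open part is empty and red/cream bits show under the scoop inside the bin at (340,540). The handle is at crop (235,228) left and (250,612) right. I now go to the handle with less lean.

```bash
python3 -m inch '[{"xyz":[0,0.01,0],"delta_rot":[0,5,0]},{"xyz":[0,0.01,0],"delta_rot":[0,5,0]},{"xyz":[0,0.005,0],"delta_rot":[0,4,0]},{"xyz":[0,0,0],"delta_rot":[0,0,0]}]' 0.5
python3 -c "
from h import *
R=Rt(10,FR[2]);z=R[:,2];g=fw(-.135,.035,.306)+.005*z
plan([g-.06*z,g],R)"
```

```text
clock: 19.65
eef_pos: [0.4857, -0.0758, 0.4129]
orientation: [[-0.973, 0.157, 0.168], [0.155, 0.988, -0.024], [-0.17, 0.003, -0.986]]
wrist_force: [0.6, -0.2, -1.1]
grip_width: 0.747
finger_force: 0.0
rotvec deg [ 0.23 -0.23  0.41]
d_tool mm [17.6  0.2 50.5]
d_tool mm [-0.  0. 60.]
[ 0.974 -0.053 -0.832  1.808 -0.042  1.198  1.565] 19.65 [ 0.6 -0.2 -1.1] 0.747 0.0
```

```bash
python3 -m inch '[{"xyz":[0.01,0,0.025],"delta_rot":[0,0,0]},{"xyz":[0.007,0,0.025],"delta_rot":[0,0,0]},{"xyz":[0,0,0.02],"delta_rot":[0,0,0]},{"xyz":[0,0,0.02],"delta_rot":[0,0,0]},{"xyz":[0,0,0.015],"delta_rot":[0,0,0]},{"xyz":[0,0,0],"delta_rot":[0,0,0]}]'
python3 -c "
from h import *
R=Rt(10,FR[2]);z=R[:,2];g=fw(-.135,.035,.306)+.005*z
plan([g],R)"
```

```text
clock: 20.25
eef_pos: [0.4836, -0.0767, 0.3047]
orientation: [[-0.973, 0.159, 0.166], [0.157, 0.987, -0.026], [-0.168, 0.001, -0.986]]
wrist_force: [0.5, -0.2, 0.6]
grip_width: 0.75
finger_force: 0.0
rotvec deg [ 0.09 -0.34  0.31]
d_tool mm [-3.1  1.4  4.2]
[ 0.945  0.048 -0.864  1.983  0.059  0.96   1.466] 20.25 [ 0.5 -0.2  0.6] 0.75 0.0
```

```bash
python3 -m inch '[{"xyz":[-0.002,0.001,0.003],"delta_rot":[0,0,0]},{"xyz":[0,0,0],"delta_rot":[0,0,0]},{"xyz":[0,0,0],"delta_rot":[0,0,0]},{"xyz":[0,0,0],"delta_rot":[0,0,0]},{"xyz":[0,0,0],"delta_rot":[0,0,0]},{"xyz":[0,0,0],"delta_rot":[0,0,0]},{"xyz":[0,0,0],"delta_rot":[0,0,0]}]' -1 8
python3 -c "
from h import *
R=Rt(10,FR[2]);z=R[:,2];g=fw(-.135,.035,.306)+.005*z
plan([g],R)
P=fw(-.135,.0367,.307)
for j in (1.25,1.1,.95,.8,.65,.5,.35,.2,.1,.0):
    Q=fw(-.135,.09*np.cos(j-.1),.225+.09*np.sin(j-.1));print(j,np.round(R.T@(Q-P)*1000,1));P=Q"
```

```text
clock: 20.95
eef_pos: [0.4896, -0.0698, 0.3054]
orientation: [[-0.973, 0.154, 0.172], [0.152, 0.988, -0.021], [-0.173, 0.006, -0.985]]
wrist_force: [1.7, 16.6, -1.2]
grip_width: 0.236
finger_force: 8.1
rotvec deg [ 0.45 -0.03  0.55]
d_tool mm [ 1.7 -6.4  4.1]
[ 0.937  0.056 -0.873  1.976  0.064  0.956  1.452] 20.95 [ 1.7 16.6 -1.2] 0.236 8.095943131484091
1.25 [-0.   0.1 -0.1]
1.1 [ 1.1 11.9  6.3]
0.95 [ 1.4 10.8  8. ]
0.8 [1.7 9.4 9.5]
0.65 [ 1.9  7.9 10.8]
0.5 [ 2.1  6.2 11.8]
0.35 [ 2.2  4.3 12.6]
0.2 [ 2.3  2.3 13.1]
0.1 [1.6 0.4 8.8]
0.0 [ 1.6 -0.4  8.8]
```

```bash
python3 -m inch '[{"xyz":[0,0.005,0],"delta_rot":[0,0,0]},{"xyz":[0.0005,0.006,0.003],"delta_rot":[0,0,0]},{"xyz":[0.0005,0.006,0.003],"delta_rot":[0,0,0]},{"xyz":[0.0007,0.0054,0.004],"delta_rot":[0,0,0]},{"xyz":[0.0007,0.0054,0.004],"delta_rot":[0,0,0]},{"xyz":[0.0008,0.0047,0.0048],"delta_rot":[0,0,0]},{"xyz":[0.0008,0.0047,0.0048],"delta_rot":[0,0,0]},{"xyz":[0,0,0],"delta_rot":[0,0,0]}]'
cat >> h.py <<'E'
def handle():
    o=robot.get_obs();R=np.array(o["orientation"]);g=np.array(o["eef_pos"])-.005*R[:,2];X,Y,a=FR
    d=g-[X,Y,0];c,s=np.cos(a),np.sin(a);x=c*d[0]+s*d[1];y=-s*d[0]+c*d[1]
    print("frame",np.round([x,y,g[2]],4),"r",round(np.hypot(y,g[2]-.225),4),"j",round(np.arctan2(g[2]-.225,y)+.1,3),"F",np.round(o["wrist_force"],1),"grip",round(o["grip_width"],3),o["finger_force"],np.round(o["joint_pos"],2),o["clock"])
E
python3 -c "
from h import *
handle()"
```

```text
clock: 21.75
eef_pos: [0.4946, -0.0387, 0.2804]
orientation: [[-0.973, 0.158, 0.17], [0.155, 0.987, -0.027], [-0.172, -0.0, -0.985]]
wrist_force: [3.3, -2.8, -0.1]
grip_width: 0.235
finger_force: 8.0
frame [-0.1341  0.0729  0.2853] r 0.0946 j 0.792 F [ 3.3 -2.8 -0.1] grip 0.235 7.988615110516548 [ 0.87  0.1  -0.9   2.01  0.14  0.91  1.31] 21.75
```

```bash
python3 -m inch '[{"xyz":[0.001,0.004,0.0054],"delta_rot":[0,0,0]},{"xyz":[0.001,0.004,0.0054],"delta_rot":[0,0,0]},{"xyz":[0.001,0.003,0.0059],"delta_rot":[0,0,0]},{"xyz":[0.001,0.003,0.0059],"delta_rot":[0,0,0]},{"xyz":[0.0011,0.0021,0.0063],"delta_rot":[0,0,0]},{"xyz":[0.0011,0.0021,0.0063],"delta_rot":[0,0,0]},{"xyz":[0.0011,0.0011,0.0065],"delta_rot":[0,0,0]},{"xyz":[0.0011,0.0011,0.0065],"delta_rot":[0,0,0]},{"xyz":[0,0,0],"delta_rot":[0,0,0]}]'
python3 -c "
from h import *
handle()"
```

```text
clock: 22.65
eef_pos: [0.4978, -0.0181, 0.2312]
orientation: [[-0.973, 0.158, 0.17], [0.155, 0.987, -0.026], [-0.172, 0.001, -0.985]]
wrist_force: [4.0, 2.0, 0.1]
grip_width: 0.238
finger_force: 8.0
frame [-0.1344  0.0937  0.2362] r 0.0944 j 0.219 F [4.  2.  0.1] grip 0.238 8.02771970629692 [ 0.78  0.19 -0.89  2.06  0.26  0.81  1.15] 22.65
```

```bash
python3 -m inch '[{"xyz":[0.0006,0.0003,0.0035],"delta_rot":[0,0,0]},{"xyz":[0.0006,0.0002,0.0035],"delta_rot":[0,0,0]},{"xyz":[0.0006,0,0.0035],"delta_rot":[0,0,0]},{"xyz":[0.0005,-0.0002,0.003],"delta_rot":[0,0,0]},{"xyz":[0.0005,0,0.003],"delta_rot":[0,0,0]},{"xyz":[0,0,0],"delta_rot":[0,0,0]}]'
python3 -c "
from h import *
handle()"
```

```text
clock: 23.25
eef_pos: [0.498, -0.017, 0.2148]
orientation: [[-0.973, 0.157, 0.17], [0.155, 0.988, -0.025], [-0.172, 0.002, -0.985]]
wrist_force: [4.1, 5.2, -2.2]
grip_width: 0.234
finger_force: 8.0
frame [-0.1344  0.0948  0.2197] r 0.095 j 0.045 F [ 4.1  5.2 -2.2] grip 0.234 8.02041694521904 [ 0.76  0.22 -0.88  2.08  0.3   0.78  1.12] 23.25
```

```bash
python3 -m inch '[{"xyz":[0.0003,-0.001,0.002],"delta_rot":[0,0,0]},{"xyz":[0.0003,-0.001,0.002],"delta_rot":[0,0,0]},{"xyz":[0,0,0.001],"delta_rot":[0,0,0]},{"xyz":[0,0,0],"delta_rot":[0,0,0]},{"xyz":[0,0,0],"delta_rot":[0,0,0]}]'
python3 -c "
from h import *
handle()"
```

```text
clock: 23.75
eef_pos: [0.498, -0.0172, 0.21]
orientation: [[-0.973, 0.155, 0.171], [0.154, 0.988, -0.023], [-0.172, 0.003, -0.985]]
wrist_force: [4.8, 9.4, -2.5]
grip_width: 0.238
finger_force: 8.0
frame [-0.1344  0.0946  0.2149] r 0.0951 j -0.007 F [ 4.8  9.4 -2.5] grip 0.238 8.014125935733318 [ 0.75  0.22 -0.88  2.08  0.31  0.77  1.11] 23.75
```

```bash
python3 -m inch '[{"xyz":[0,0.003,0.001],"delta_rot":[0,0,0]},{"xyz":[0,0,0.0015],"delta_rot":[0,0,0]},{"xyz":[0,0,0.0015],"delta_rot":[0,0,0]},{"xyz":[0,0,0],"delta_rot":[0,0,0]},{"xyz":[0,0,0],"delta_rot":[0,0,0]}]'
python3 -c "
from h import *
handle()"
```

```text
clock: 24.25
eef_pos: [0.4979, -0.0175, 0.2056]
orientation: [[-0.973, 0.158, 0.168], [0.156, 0.987, -0.027], [-0.17, -0.0, -0.985]]
wrist_force: [2.3, 4.7, -2.4]
grip_width: 0.236
finger_force: 8.0
frame [-0.1344  0.0944  0.2105] r 0.0955 j -0.052 F [ 2.3  4.7 -2.4] grip 0.236 7.993413358926773 [ 0.74  0.23 -0.87  2.09  0.32  0.76  1.09] 24.25
```

```bash
python3 -m inch '[{"xyz":[0,0,0.0015],"delta_rot":[0,0,0]},{"xyz":[0,0,0.0015],"delta_rot":[0,0,0]},{"xyz":[0,0,0.001],"delta_rot":[0,0,0]},{"xyz":[0,0,0],"delta_rot":[0,0,0]},{"xyz":[0,0,0],"delta_rot":[0,0,0]}]'
python3 -c "
from h import *
handle()"
```

```text
clock: 24.75
eef_pos: [0.4993, -0.0177, 0.2028]
orientation: [[-0.973, 0.158, 0.169], [0.156, 0.987, -0.028], [-0.172, -0.001, -0.985]]
wrist_force: [-1.3, 4.8, 7.6]
grip_width: 0.235
finger_force: 8.0
frame [-0.133   0.0944  0.2077] r 0.096 j -0.081 F [-1.3  4.8  7.6] grip 0.235 7.993882969021797 [ 0.74  0.24 -0.87  2.09  0.33  0.76  1.08] 24.75
```

```bash
python3 -m inch '[{"xyz":[0,0.002,0],"delta_rot":[0,0,0]},{"xyz":[0,0,0],"delta_rot":[0,0,0]},{"xyz":[0,0,0],"delta_rot":[0,0,0]},{"xyz":[0,0,0],"delta_rot":[0,0,0]},{"xyz":[0,0,-0.015],"delta_rot":[0,0,0]},{"xyz":[0,0,-0.03],"delta_rot":[0,0,0]},{"xyz":[0,0,-0.04],"delta_rot":[0,0,0]},{"xyz":[0,0,-0.04],"delta_rot":[0,0,0]},{"xyz":[0,0.02,-0.01],"delta_rot":[0,0,0]},{"xyz":[0,0,0],"delta_rot":[0,0,0]}]' 0.2
python3 - <<'E'
from h import *
np.set_printoptions(precision=4,suppress=True)
for n in("scene","side"):
    im=robot.capture(n)
    h=cv2.cvtColor(im,cv2.COLOR_RGB2HSV);m=cv2.inRange(h,(0,190,90),(6,255,255))|cv2.inRange(h,(174,190,90),(180,255,255))
    q=proj(n,fw(-.135,.0896,.216));w=np.zeros_like(m);r,k=int(q[0]),int(q[1]);w[r-25:r+25,k-25:k+25]=1
    v,u=np.nonzero(m*w);print(n,len(v),v.mean() if len(v) else 0,u.mean() if len(v) else 0,"initial",{"scene":(88,213,297.5),"side":(156,208.4,297.3)}[n])
    print([(round(t["conf"],2),np.round(t["centre"]).tolist(),at_z(n,t["centre"],.03)[:2]) for t in robot.regions_of(n,"spool0")])
    b=robot.regions_of(n,"bin");sp=[np.round(t["centre"]) for t in b[:1]];print("bin",sp)
o=robot.get_obs();print(o["clock"],o["wrist_force"],o["finger_force"],o["eef_pos"])
E
```

```text
clock: 25.75
eef_pos: [0.4813, 0.009, 0.3377]
orientation: [[-0.972, 0.157, 0.174], [0.154, 0.988, -0.029], [-0.177, -0.002, -0.984]]
wrist_force: [0.8, -0.2, -0.2]
grip_width: 0.599
finger_force: 0.0
scene 91 212.67032967032966 297.967032967033 initial (88, 213, 297.5)
[(0.72, [254.0, 304.0], array([ 0.4391, -0.0062])), (0.59, [291.0, 304.0], array([0.3327, 0.1091])), (0.56, [266.0, 221.0], array([0.6196, 0.2518])), (0.56, [208.0, 312.0], array([ 0.5678, -0.1974])), (0.5, [299.0, 286.0], array([0.3539, 0.1752])), (0.42, [282.0, 241.0], array([0.5153, 0.2431]))]
bin []
side 156 208.39102564102564 297.2564102564103 initial (156, 208.4, 297.3)
[(0.74, [308.0, 222.0], array([0.6219, 0.2481])), (0.69, [321.0, 329.0], array([0.3329, 0.1798])), (0.66, [316.0, 259.0], array([0.5185, 0.2346])), (0.65, [188.0, 273.0], array([ 0.6477, -0.2185])), (0.65, [303.0, 332.0], array([0.3422, 0.123 ]))]
bin [array([195., 281.])]
26.05 [-0.4079  1.1027 -0.8632] 0.0 [0.4793 0.0064 0.3341]
```

```bash
python3 - <<'E'
from h import *
for n,c in(("scene",(208,312)),("side",(188,273))):
    im=robot.capture(n);h=cv2.cvtColor(im,cv2.COLOR_RGB2HSV)
    def cl(p):
        H,S,V=p
        if 100<=H<=130 and S>110:return "B"
        if 50<=H<=95 and S>70:return "G"
        if (H<6 or H>172) and S>110:return "R"
        if 6<=H<=24 and S>90:return "w"
        return "."
    print(n)
    for r in range(c[0]-30,c[0]+34,2):print(r,"".join(cl(h[r,k]) for k in range(c[1]-45,c[1]+60)))
E
```

```text
scene
178 wwwwwwwwwww.GGGGGGGGGGwwww.....G.GB........G.w.w.........................wwwwwww.wwwwwwwwwwwwwww.........
180 wwwwwwwwwww..GGGGGGGGGw...........GGG....................................wwwwwwwwwwwwwwwwwwwwwwwwwww.....
182 wwwwwwwwwww..GGGGG........w...wwww...................................BBBBB..wwwwwwwwwwwwwwwwwwwwww....ww.
184 wwwwwwww.................wwwww.wwwww.............................BBBBBBBBBBB..wwwwwwwwwwwwwwwwwwww.wwwwww
186 wwwwww...................wwwwww................w.............BBBBBBBBBBBBBBBBB..wwwwwwwwwwww.w.wwwwwwwwww
188 wwwwww....................wwwww.B..............ww....G....BBBBBBBBBBBBBBBBBBBBBBB.wwwwwwwwwwwwwwwwwwwwww.
190 wwwwww......................w.BB................ww...BBBBBBBBBBBBBBBBBBBBBBBBBBBBB...wwwwwwwwwwwwwwwwwwww
192 wwwwwww..........................BBBG..........BBBBBBBBBBBBBBBBBBBBBBBBBBBBBBBBBBBBBBB.wwwwwwwwwwwwwwwwww
194 wwwwwww......................w.w.B...............BBBBBBBBBBBBBBBBBBBBBBBBBBBBBBBBBBBBBBBwwwwwwwwwwwwwwwww
196 wwwwwwwwww..........................GGGG.........BBBBBBBBBBBBBBBBBBBBBBBBBBBBB..BBBBBBBBB.wwwwwwwwww
[... 5250 characters left out ...]
RRRRRRRRRRRRR.BBBBBBBwwwwwwwwwwwww......
210 wwwwwwwwwwwwwGGGGGGGGGGGGGGGGGGGGGGGGGGGG.wwwwwwwwwwwww.BBBBBBGRRRRRRRRRRRRRRRRRRBBB.wwwwwwwwwwwwww......
212 wwwwwwwwwwwwGGGGGGGGGGGGGGGGGGGGGGGGGGGGGGGGGG.wwwwwwwwwwww..BGGGGGGRRRRRRRRRRRRRBB.wwwwwwwwwwwwwww......
214 wwwwwwwwwwwGGGGGGGGGGGGGGGGGGGGGGGGGGGGGGGGGGGGGGG.wwwwwwwwwwwGGGGGGGGBBRRRRRRRRBBwwwwwwwwwwwwwwww.......
216 wwwwwwwww.GGGGGGGGGGGGGGGGGGGGGGGGGGGGGGGGGGGGGGGGGGGG.wwwwww.GGGGGGGGBBBBBBRR.B.wwwwwwwwwwwwwwwww.......
218 wwwwwwwwGGGGGGGGGGGGGGGGGGGGGGGGGGGGGGGGGGGGGGGGGGGGGGGGGGGww.GGGGGGG.ww..BBBBBwwwwwwwwwwwwwwwwwww.......
220 wwwwww.GGGGGGGGGGGGGGGGGGGGGGGGGGGGGGGGGGGGGGGGGGGGGGGGGGGGGGGGGGGGGG.wwwwwwwwwwwwwwwwwwwwwwwwwwww.......
```

```bash
python3 -c "
from h import *
print(robot.sign_off())"
```

```text
the job is handed in; nothing more can be done
None
```

I handed the job in at about 26 s: two spools (one cream, one red) tipped the scale and lie in the bin, the crank eased the scoop back onto its stop, and the other two stand on the mat. I confirmed this from the camera images; the sign-off gave no verdict.

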